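# Rack three dinosaur casts and lock the keeper

### The job

Pack the three loose dinosaur casts - the round-footed horn, the square-footed tail spike and the oblong-footed back plate - for transport: drop each upright into the pocket of the plywood rack that fits its foot, with the keeper still drawn back. Then slide the comb keeper fully home over the three feet, and last turn the latch a quarter turn so that it stands behind the keeper. Leave the egg cast and everything else on the table where it is.

Things in the scene. Friction and masses are not known exactly. Their poses are not given: they have to be found in the camera images.
- rack: Fixed plywood rack, a 200 x 310 x 30 mm block flat on the table. Origin on the table under the middle of the row of pockets, z up; it reaches x -45 to +155, y -155 to +155 mm; +x is the side away from the robot. Three pockets 20 mm deep (floor 10 mm above the table) in a row along y, 85 mm apart, 2 mm wider than the feet all round, chamfered. Short rails 10 mm high on its top at y = +-131 mm.
- pocket_round (a point): Centre of the mouth (30 mm above the table) of the round pocket, 64 mm across, at y = +85 mm of the rack; axes as the rack's. For the horn.
- pocket_square (a point): Centre of the mouth of the square pocket, 58 x 58 mm, at y = 0 of the rack; axes as the rack's. For the tail spike.
- pocket_oblong (a point): Centre of the mouth of the oblong pocket, 68 mm along the rack's x by 44 mm along its y, at y = -85 mm of the rack; axes as the rack's. For the back plate.
- keeper (a joint): Slide of the aluminium comb keeper, m: 0 drawn back, 0.060 fully home (moves along the rack's -x). An 8 mm plate, top 40 mm above the table, 256 mm wide; its notches pass round the shafts, its teeth cover the feet and catch on a foot that is not fully down. At 0 the teeth end 40 mm on the +x side of the row of pockets. Slides with about 2 N.
- keeper_knob (a point): Point to grip on the keeper's upright round wooden knob: 22 mm diameter, standing from 40 to 86 mm above the table; this point is on its axis, 70 mm above the table; 125 mm on the +x side of the row of pockets when the slide is at 0.
- latch (a joint): Hinge (vertical axis) of the flat turn-latch, rad: 0 open, arm pointing along the rack's +x; grows anticlockwise seen from above to 1.571, where the arm points along the rack's +y, behind the keeper's back edge. Stays where it is left.
- latch_pivot (a point): On the latch's hinge axis, 32 mm above the table, at x = +90, y = -143 mm of the rack.
- latch_post (a point): Point on the axis of the latch's upright round wooden post, 16 mm diameter, standing from 40 to 86 mm above the table, 55 mm from the hinge axis; this point is 68 mm above the table.
- horn: Loose plaster horn cast, 112 mm tall: round foot 60 mm across and 18 mm thick, round shaft 36 mm across from 18 to 62 mm height, then a slightly bent pointed tip. Origin: centre of its underside, z up. About 0.22 kg.
- spike: Loose plaster tail-spike cast, 112 mm tall: square foot 54 x 54 mm and 18 mm thick, square shaft 32 x 32 mm from 18 to 66 mm height with faces along its x and y like the foot, then a pyramid point. Origin: centre of its underside. About 0.22 kg.
- plate: Loose plaster back-plate cast, 105 mm tall: oblong foot 64 mm (its x) by 40 mm (its y) and 18 mm thick, on it an upright slab 46 mm (x) by 20 mm (y) from 18 to 82 mm height, with a gable point. Origin: centre of its underside. About 0.2 kg.
- egg: Bystander: loose plaster egg on a round foot 72 mm across, 88 mm tall, egg 58 mm across; too big for any pocket; stays where it is. Origin: centre of its underside.
- jar: Bystander: small paint jar, 42 mm diameter, 62 mm tall. Origin: centre of its underside.
- can: Bystander: blue drinks can, 66 mm diameter, 115 mm tall. Origin: centre of its underside.
- cup: Bystander: white cup, 76 mm across the rim, 90 mm tall. Origin: centre of its underside.
- mallet: Bystander: hammer, 200 mm long, lying on the table beyond the work.
- scraper: Bystander: spatula, 160 mm long, lying on the table to the right of the casts.

How it is judged (in metres and radians):
On the way, in this order (a step that is already met when the one before it is completed fails the run):
1. all three casts stand fully down in their own pockets, with the keeper still drawn back (less than 15 mm along) and the latch still open (under 0.6 rad) (horizontal distance between horn and pocket_round below 0.005 m and z of horn in the frame of pocket_round below -0.017 m and angle between each of horn, spike, plate's own z axis and vertical below 0.08 rad and horizontal distance between spike and pocket_square below 0.005 m and z of spike in the frame of pocket_square below -0.017 m and horizontal distance between plate and pocket_oblong below 0.005 m and z of plate in the frame of pocket_oblong below -0.017 m and value of joint keeper below 0.015 m and value of joint latch below 0.6 rad), for 0.2 s.
2. the keeper is slid home over the three feet (within 4 mm of its end), the latch still open (under 0.6 rad) (value of joint keeper above 0.056 m and value of joint latch below 0.6 rad), for 0.2 s.
3. the latch is turned behind the keeper (past 1.4 rad) (value of joint latch above 1.4 rad and value of joint keeper above 0.056 m), for 0.2 s.
At the end, for the whole second after the job is handed in: The horn, the spike and the plate each stand released and at rest in their own pocket: centred within 5 mm, underside at least 17 mm below the pocket's mouth (within 3 mm of its floor), tilted less than 0.08 rad; the keeper is within 4 mm of fully home (above 0.056 m) and the latch is past 1.4 rad (all of step 3 and horizontal distance between horn and pocket_round below 0.005 m and z of horn in the frame of pocket_round below -0.017 m and angle between each of horn, spike, plate's own z axis and vertical below 0.08 rad and horizontal distance between spike and pocket_square below 0.005 m and z of spike in the frame of pocket_square below -0.017 m and horizontal distance between plate and pocket_oblong below 0.005 m and z of plate in the frame of pocket_oblong below -0.017 m and linear speed of each of horn, spike, plate below 0.02 m/s); the robot touches nothing.
It fails at once if a bystander (egg, jar, can, cup, hammer, spatula) is moved more than 30 mm, or an upright one of them is tipped over (more than 0.5 rad) (distance of any of egg, jar, can, cup, mallet, scraper from where it was at the start of the episode above 0.03 m or angle between any of egg, jar, can, cup's own z axis and vertical above 0.5 rad).
It fails at once if the latch is turned past 0.8 rad while the keeper is not home (under 50 mm along) (value of joint latch above 0.8 rad and value of joint keeper below 0.05 m).
It also fails if it takes over 72 s, if anything falls off the work surface, if the arm or the gripper's body presses on something with over 40 N, if the wrist force passes 120 N, or if a joint passes its speed limit or range.

### The arm

A 6-joint arm with a two-finger parallel gripper is mounted at the origin on the work surface. World frame = base frame: x ahead of the robot, y to its left, z up, the work surface at z = 0. Lengths are in m, angles in degrees, forces in N, time in s.
With the tool pointing down it reaches from about 0.3 to 0.75 m from the base axis. Payload 8.5 kg.
Tool frame: the origin (TCP) lies at the very end of the fingers, on their centre line; the grasp point (between the pads) lies 19 mm behind it; z points along the fingers, y is the line along which they close (so a half turn about z gives the same grasp; the last joint's range is limited). The gripper opens to 85 mm and grips with 20 to 120 N. Pads are 22 mm wide; open, the fingers measure 114 mm over their backs; the gripper's body (76 mm by 85 mm) begins 54 mm behind the grasp point. The pads swing forward as they close: fully open they stand 13 mm farther back than shut.
Start: joints at [-75.762, 21.807, 74.336, -0, 83.858, -12.336], TCP at [0.246, -0.492, 0.231] pointing down, gripper open.
Joint ranges: [-178.18, 178.18], [-50.72, 133.34], [12.68, 142.11], [-81.47, 261.47], [9.98, 163.14], [-165.26, 165.26]. Speed limits (degrees/s): [136.94, 136.94, 180, 180, 180, 180].

### API

Orientations are given as a 3x3 rotation matrix whose columns are the frame's x, y, z axes.
In Python, from rig import observe, cams, ticket gives the robot as it stands.
- The arm moves only by the tool move_arm, never from a script. Its arguments are lists of equal length, an entry for each row: "jaw": the finger opening in cm, from 0 to 8.54; "dp": the shift along the tool's x, y, z in cm, a list of three; "turn": the turn, a rotation vector about the tool's x, y, z in rad, a list of three. In form: {"jaw": [jaw, ...], "dp": [[tx, ty, tz], ...], "turn": [[wx, wy, wz], ...]}. A call has 1 to 12 rows; each row shifts and turns the commanded pose from where the row before left it, along the tool's axes as they then stand; what a row does not reach is not made up. A row lasts 1/12 s, in which the tool goes at most 41.7 mm and 7.16 degrees, less where a joint would pass 70% of its speed; a pose out of reach is approached as far as the arm can. A call is refused whole if a number of a shift passes 4.17 or a number of a turn 0.125, either way. A call with a gripper value outside its range is refused whole. The fingers move at their own pace and stop on an object; "force" is the grip in N (left out, the last holds). Time passes only in rows, so rows that do not move let the fingers close. It gives the time, the measured TCP pose, the force, the opening and the grip force at its end, in the units of the state.
- observe(): the state, without advancing time (a new reading comes with each control period).
- cams.get_image(name): name is "side" or "top" or "wrist"; returns (picture, depth): 420x560x3 uint8, red, green, blue; 420x560 float32, m along the optical axis (not along the pixel's ray), 0 where there is no reading.
- cams.calibration(name): a dict with "vertical_fov" (degrees; the focal length in pixels is half the picture's height over the tangent of half this angle, whatever the lens; pixels are square), "cx", "cy" (the principal point, pixels), "view" (4x4, takes a point from world to camera coordinates); the wrist camera has in their place "tool_from_camera" (4x4, takes a point from camera to tool coordinates, whose origin is the TCP and whose axes are the flange's). Camera axes: x right, y up, looking along -z (the intrinsics and any distortion apply to the point x, -y, -z); pixel columns grow to the right and rows downward; lengths in m; the calibration is good to about 2 mm. A picture is of the moment at which its call begins: read the wrist's pose just before it. calibration takes no time and is no camera call.
- ticket.close_job(): hands the job in; it is judged then, once.
Trained networks look in the newest picture that a camera, given by its name, has taken for a name from the list of things; names that differ only in an ending like _2 or _b are one class to them, and where a whole thing is asked for, a point or a joint stands for the part that bears it (a point fixed in the world has none). Each returns a list of dicts, best first, with "p" (0 to 1); they miss things now and then, are a little off and sometimes report something else, mostly with a low value. They report only what shows in the picture. A call takes as long as a camera call.
- cams.spot_in(camera, query): "box" ([centre column, centre row, width, height] as shares, 0 to 1, of the picture: columns of its width, rows of its height, round what is visible of it).
- cams.outline_of(camera, query): "mask" (420x560 bool, what is visible of it) and "box" ([centre column, centre row, width, height] as shares, 0 to 1, of the picture: columns of its width, rows of its height, round what is visible of it).
- cams.mark_of(camera, query): "location" ([column, row] as shares, 0 to 1, of the picture: columns of its width, rows of its height: a listed point, or the origin of a listed thing).
The state is a dict: "time_s": time; "q": joint angles; "qvel": joint speeds; "joint_efforts": joint torques, N m; "position": TCP position; "tool_rot": TCP orientation; "ft_force": force on the tool from outside, world axes, zero at the start; "wrist_torque": the same for the moment, N m; "grip_width": finger opening in m; "gripper_force": force on a finger pad.
Only numpy, scipy, OpenCV 4.12 (cv2) and the standard library are available. Lean on these libraries where they do the work, as an engineer would, in place of code of your own. Each camera call takes 0.05 s, during which the arm holds its last target. There are 200 camera calls.

## Working session

There is one attempt and no reset: what is moved stays moved. The work goes in short steps, Python scripts to look and compute and a tool call to move; the robot and the scene stay as the last step left them, time stands still between calls to the robot, and variables do not carry over. Pictures are saved under pics/ and viewed, at most 10 in all, crops included, and the job is handed in when it is done.

Besides the shell and the picture viewer there is one more tool, called in YAML: its name, and indented under it one key for each argument. move_arm: Moves the arm, as the interface text tells. Its arguments: {"type":"object","properties":{"jaw":{"type":"array","items":{"type":"number"}},"dp":{"type":"array","items":{"type":"array","items":{"type":"number"}}},"turn":{"type":"array","items":{"type":"array","items":{"type":"number"}}},"force":{"type":"number"}},"required":["jaw","dp","turn"]}

```bash
ls; mkdir -p pics
python3 - <<'E'
from rig import observe,cams
import cv2,numpy as np
for n in ("top","side"):
    im,d=cams.get_image(n); cv2.imwrite(f"pics/{n}0.png",im[:,:,::-1]); np.save(f"{n}_d.npy",d)
    c=cams.calibration(n); print(n,{k:np.round(v,4).tolist() if not isinstance(v,str) else v for k,v in c.items()})
c=cams.calibration("wrist");print(c)
s=observe();print(s['tool_rot'],s['position'],s['time_s'])
E
```

```text
pics
top {'vertical_fov': 45.2563, 'cx': 278.2091, 'cy': 205.4408, 'view': [[0.01, -0.9999, 0.0133, -0.064], [0.9975, 0.0109, 0.0693, -0.5708], [-0.0694, 0.0126, 0.9975, -1.4306], [0.0, 0.0, 0.0, 1.0]]}
side {'vertical_fov': 48.3624, 'cx': 285.5165, 'cy': 213.7089, 'view': [[-0.992, -0.1254, 0.0116, 0.5603], [0.1055, -0.7769, 0.6208, -0.1478], [-0.0688, 0.617, 0.7839, -1.2993], [0.0, 0.0, 0.0, 1.0]]}
{'vertical_fov': 68.0551395701359, 'cx': 278.70626359347085, 'cy': 202.99258822172277, 'tool_from_camera': array([[-1.40237392e-04,  9.62658566e-01,  2.70718424e-01,
         6.79987813e-02],
       [ 9.99999958e-01,  2.03687728e-04, -2.06282048e-04,
         8.10778215e-04],
       [-2.53721201e-04,  2.70718383e-01, -9.62658554e-01,
        -1.43722535e-01],
       [ 0.00000000e+00,  0.00000000e+00,  0.00000000e+00,
         1.00000000e+00]])}
[[ 8.94358728e-01  4.47350366e-01 -3.39467455e-04]
 [ 4.47350428e-01 -8.94357927e-01  1.22207975e-03]
 [ 2.43092412e-04 -1.24483860e-03 -9.99999196e-01]] [ 0.24597708 -0.49164508  0.23078925] 0.1
```

View pics/top0.png

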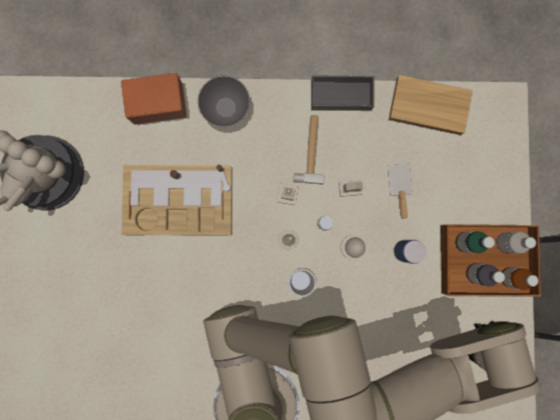

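View pics/side0.png

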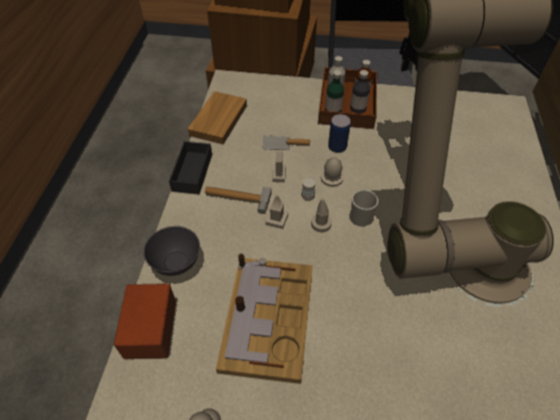

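The top view shows the rack at columns 123-231, rows 166-235, with its pockets on the near side. The horn is at (289,240), the spike at (288,193), the plate at (351,187) and the egg at (355,247). The jar is at (326,222), the cup at (302,281) and the can at (411,252). The side view agrees.

```bash
cat > h.py <<'E'
from rig import observe,cams,ticket
import numpy as np,cv2
def cam(n):
    c=cams.calibration(n); f=210/np.tan(np.radians(c["vertical_fov"])/2)
    if n=="wrist":
        s=observe(); T=np.eye(4); T[:3,:3]=s["tool_rot"]; T[:3,3]=s["position"]
        W=T@c["tool_from_camera"]
    else: W=np.linalg.inv(c["view"])
    return f,c["cx"],c["cy"],W
def cloud(n,K=None):
    K=K or cam(n); im,d=cams.get_image(n); f,cx,cy,W=K
    v,u=np.mgrid[:420,:560]
    P=np.stack([(u-cx)/f*d,-(v-cy)/f*d,-d],-1)@W[:3,:3].T+W[:3,3]
    P[d==0]=np.nan
    return im,P
def ray(K,u,v,z):
    "world point at height z on the ray of pixel u,v"
    f,cx,cy,W=K; r=W[:3,:3]@np.array([(u-cx)/f,-(v-cy)/f,-1]); o=W[:3,3]
    return o+r*(z-o[2])/r[2]
def pix(K,p):
    f,cx,cy,W=K; q=W[:3,:3].T@(np.asarray(p)-W[:3,3]); return cx+f*q[0]/-q[2], cy+f*q[1]/q[2]
def rect(xy):
    "min area rectangle in mm: centre, size, angle"
    return cv2.minAreaRect((xy*1000).astype(np.float32))
def totool(dp):
    return observe()["tool_rot"].T@np.asarray(dp)*100
E
python3 - <<'E'
from h import *
np.set_printoptions(precision=4,suppress=True)
for n in ("top","side"):
    K=cam(n); im,P=cloud(n); Z=P[...,2]
    print(n,"table z",np.nanmedian(Z[:,100:450]))
    for q in ("rack","horn","spike","plate","egg","jar","cup","keeper_knob","latch_post"):
        try:
            r=cams.outline_of(n,q)[0]; m=r["mask"]&(Z>0.008)
            print(q,round(r["p"],2),np.round(np.array(r["box"])*[560,420,560,420],0),"med",np.nanmedian(P[m],0),"max z",np.nanmax(Z[m]),"rect",np.round(rect(P[m][:,:2])[0]),np.round(rect(P[m][:,:2])[1]),rect(P[m][:,:2])[2])
        except Exception as e: print(q,e)
    if n=="top":
        for q in ("pocket_round","pocket_square","pocket_oblong","keeper_knob","latch_post","latch_pivot"):
            r=cams.mark_of(n,q)
            z={"pocket":.03,"keeper":.07,"latch_":.068}[q[:6]]
            if q=="latch_pivot": z=.032
            for a in r[:1]: print(q,round(a["p"],2),ray(K,a["location"][0]*560,a["location"][1]*420,z))
E
```

```text
top table z 0.0008041904458384597
rack 0.59 [177. 200. 111.  69.] med [0.5877 0.2316 0.032 ] max z 0.09097199428731884 rect [586. 233.] [199. 311.] 0.5797877311706543
horn 0.69 [289. 240.  16.  20.] med [ 0.475  -0.0844  0.0206] max z 0.11928263613085321 rect [474. -87.] [55. 58.] 0.669447124004364
spike 0.61 [288. 195.  18.  18.] med [ 0.5999 -0.0834  0.0233] max z 0.11822217480320374 rect [605. -85.] [51. 51.] 79.2849349975586
plate 0.53 [352. 190.  27.  16.] med [ 0.6185 -0.2594  0.0414] max z 0.109728104995368 rect [ 624. -267.] [40. 65.] 6.535590171813965
egg 0.78 [354. 248.  24.  24.] med [ 0.4549 -0.2667  0.0687] max z 0.09568181851107838 rect [ 454. -271.] [70. 63.] 5.57974100112915
jar 0.72 [325. 224.  17.  17.] med [ 0.521  -0.1885  0.0616] max z 0.07215393819835025 rect [ 522. -189.] [38. 38.] 57.4109001159668
cup 0.8 [300. 283.  22.  29.] med [ 0.3477 -0.1338  0.0585] max z 0.09925957216499892 rect [ 358. -124.] [70. 71.] 26.342573165893555
keeper_knob 0.79 [174. 186.  93.  34.] med [0.6276 0.2241 0.04  ] max z 0.09097199428731884 rect [619. 234.] [102. 265.] 0.4932259917
[... 937 characters left out ...]
7.] 4.459505558013916
egg 0.97 [330. 172.  27.  29.] med [ 0.4524 -0.2586  0.0504] max z 0.09115098566647828 rect [ 452. -267.] [56. 67.] 88.2081298828125
jar 0.73 [309. 188.  17.  23.] med [ 0.5199 -0.1801  0.0472] max z 0.06801181714484428 rect [ 521. -190.] [40. 43.] 13.564878463745117
cup 0.69 [365. 207.  27.  39.] med [ 0.3542 -0.1174  0.0621] max z 0.09523638116020838 rect [ 355. -124.] [71. 78.] 1.401534080505371
keeper_knob 0.96 [254. 314.  53.  96.] med [0.6261 0.243  0.04  ] max z 0.0907006710951892 rect [616. 229.] [103. 264.] 0.17825570702552795
latch_post 0.47 [252. 260.  29.  10.] med [0.6616 0.1025 0.0449] max z 0.08892571135522709 rect [645.  98.] [73. 22.] 19.296533584594727
```

move_arm:
  jaw: [8.5, 8.5, 8.5, 8.5, 8.5, 8.5, 8.5, 8.5, 8.5, 8.5, 8.5]
  dp:
    - [3.86, -1.34, -0.27]
    - [3.86, -1.34, -0.27]
    - [3.86, -1.34, -0.27]
    - [3.86, -1.34, -0.27]
    - [3.86, -1.34, -0.27]
    - [3.86, -1.34, -0.27]
    - [3.86, -1.34, -0.27]
    - [3.86, -1.34, -0.27]
    - [3.86, -1.34, -0.27]
    - [3.86, -1.34, -0.27]
    - [3.86, -1.34, -0.27]
  turn:
    - [0, 0, 0]
    - [0, 0, 0]
    - [0, 0, 0]
    - [0, 0, 0]
    - [0, 0, 0]
    - [0, 0, 0]
    - [0, 0, 0]
    - [0, 0, 0]
    - [0, 0, 0]
    - [0, 0, 0]
    - [0, 0, 0]

```text
time_s: 2.32
position: [0.561, -0.1683, 0.2613]
tool_rot: [[0.894, 0.447, 0.0], [0.447, -0.894, -0.0], [0.0, 0.0, -1.0]]
ft_force: [0.5, -0.6, -0.4]
grip_width: 0.0852
gripper_force: 0.0
```

move_arm:
  jaw: [6, 6, 6, 6, 6, 6]
  dp:
    - [0, 0, 0]
    - [0, 0, 0]
    - [0, 0, 0]
    - [0, 0, 0]
    - [0, 0, 0]
    - [0, 0, 0]
  turn:
    - [0, 0, 0.116]
    - [0, 0, 0.116]
    - [0, 0, 0.116]
    - [0, 0, 0.116]
    - [0, 0, 0]
    - [0, 0, 0]

```text
time_s: 2.82
position: [0.5598, -0.1701, 0.261]
tool_rot: [[1.0, 0.003, -0.0], [0.003, -1.0, 0.0], [-0.0, -0.0, -1.0]]
ft_force: [0.2, 0.1, 1.0]
grip_width: 0.06
gripper_force: 0.0
```

Run:
```python
from h import *
np.set_printoptions(precision=4,suppress=True)
K=cam("wrist"); im,P=cloud("wrist",K); Z=P[...,2]; cv2.imwrite("pics/w1.png",im[:,:,::-1])
print("table z",np.nanmedian(Z))
for q in ("horn","spike","plate"):
    r=cams.outline_of("wrist",q)
    if not r: print(q,"none"); continue
    r=r[0]; m=r["mask"]
    print(q,round(r["p"],2),np.round(np.array(r["box"])*[560,420,560,420]))
    for a,b in ((.006,.14),(.012,.024),(.03,.075)):
        s=P[m&(Z>a)&(Z<b)][:,:2]; R=rect(s); print("  z",a,b,len(s),np.round(R[0],1),np.round(R[1],1),round(R[2],1))
    o=cams.mark_of("wrist",q)
    if o: print("  origin",ray(K,o[0]["location"][0]*560,o[0]["location"][1]*420,0.))
```

```text
table z 0.001888148320623756
horn 0.85 [213. 238.  51.  44.]
  z 0.006 0.14 1389 [477.1 -88.3] [58.4 50.2] 63.2
  z 0.012 0.024 760 [477.1 -88.3] [58.4 50.2] 63.2
  z 0.03 0.075 507 [480.6 -89. ] [35.6 20.1] 72.6
  origin [ 0.4669 -0.0803  0.    ]
spike 0.78 [208. 136.  45.  51.]
  z 0.006 0.14 2084 [604.2 -84.3] [53.8 54.3] 80.6
  z 0.012 0.024 906 [604.2 -84.3] [53.8 54.3] 80.6
  z 0.03 0.075 498 [604.1 -84.2] [32.2 32.4] 80.5
  origin [ 0.6014 -0.0854  0.    ]
plate 0.95 [365. 121.  66.  40.]
  z 0.006 0.14 2149 [ 622.7 -266.7] [40.  63.6] 5.9
  z 0.012 0.024 871 [ 622.7 -266.7] [40.  63.6] 5.9
  z 0.03 0.075 192 [ 630.3 -261.3] [18.1 47.7] 30.7
  origin [ 0.6188 -0.2733  0.    ]
```

View pics/w1.png

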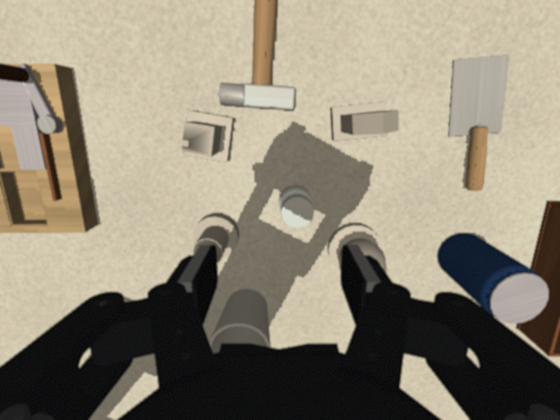

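The wrist view shows the spike at (208,136) and the plate at (365,121), both clear. The horn at (215,235) is partly hidden by a finger. I'll take the spike first.

move_arm:
  jaw: [6, 6, 6, 6, 6, 6, 6, 6, 6, 6, 6, 6]
  dp:
    - [1.49, -2.86, 0]
    - [1.49, -2.86, 0]
    - [1.49, -2.86, 0]
    - [0, 0, 0]
    - [0, 0, 0]
    - [0, 0, 3.5]
    - [0, 0, 3.5]
    - [0, 0, 3.5]
    - [0, 0, 3.5]
    - [0, 0, 3.5]
    - [0, 0, 3.5]
    - [0, 0, 0.8]
  turn:
    - [0, 0, 0]
    - [0, 0, 0]
    - [0, 0, 0]
    - [0, 0, 0.085]
    - [0, 0, 0.085]
    - [0, 0, 0]
    - [0, 0, 0]
    - [0, 0, 0]
    - [0, 0, 0]
    - [0, 0, 0]
    - [0, 0, 0]
    - [0, 0, 0]

```text
time_s: 4.17
position: [0.6022, -0.0836, 0.0383]
tool_rot: [[0.986, -0.169, -0.008], [-0.169, -0.986, 0.003], [-0.008, -0.001, -1.0]]
ft_force: [-7.8, 2.1, 33.3]
grip_width: 0.0598
gripper_force: 0.0
```

move_arm:
  jaw: [6, 2.5, 2.5, 2.5, 2.5, 2.5, 2.5, 2.5]
  dp:
    - [0, 0, 0]
    - [0, 0, 0]
    - [0, 0, 0]
    - [0, 0, 0]
    - [0, 0, 0]
    - [0, 0, 0]
    - [0, 0, 0]
    - [0, 0, 0]
  turn:
    - [0, 0, 0]
    - [0, 0, 0]
    - [0, 0, 0]
    - [0, 0, 0]
    - [0, 0, 0]
    - [0, 0, 0]
    - [0, 0, 0]
    - [0, 0, 0]
  force: 40

```text
time_s: 4.83
position: [0.6054, -0.0845, 0.0448]
tool_rot: [[0.986, -0.169, 0.003], [-0.169, -0.986, -0.001], [0.003, 0.0, -1.0]]
ft_force: [-0.3, 1.6, 6.2]
grip_width: 0.0388
gripper_force: 39.7
```

Run:
```python
from h import *
a,_=cams.get_image("side"); w,_=cams.get_image("wrist")
c=cv2.resize(a[100:250,200:350],(400,400),interpolation=cv2.INTER_CUBIC)
w=cv2.resize(w[150:420,130:400],(400,400))
cv2.imwrite("pics/g1.png",np.hstack([c,w])[:,:,::-1])
print(observe()["position"],observe()["grip_width"],observe()["ft_force"])
```

```text
[ 0.60543752 -0.08450307  0.04483528] 0.03905538509092004 [-0.60753871  2.00502759  6.31527143]
```

View pics/g1.png

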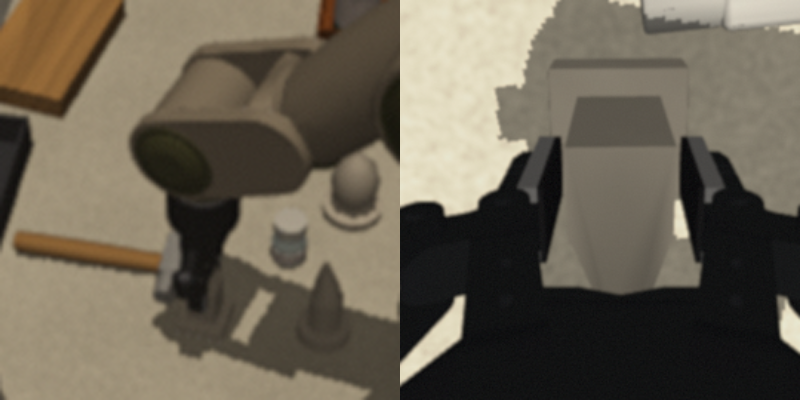

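move_arm:
  jaw: [2.5, 2.5, 2.5, 2.5, 2.5]
  dp:
    - [0, 0, -0.5]
    - [0, 0, -1.5]
    - [0, 0, -3]
    - [0, 0, 0]
    - [0, 0, 0]
  turn:
    - [0, 0, 0]
    - [0, 0, 0]
    - [0, 0, 0]
    - [0, 0, 0]
    - [0, 0, 0]
  force: 40

```text
time_s: 5.35
position: [0.6051, -0.0845, 0.0948]
tool_rot: [[0.986, -0.169, 0.003], [-0.169, -0.986, -0.001], [0.003, 0.001, -1.0]]
ft_force: [-0.6, -0.4, -2.1]
grip_width: 0.0389
gripper_force: 40.6
```

Run:
```python
from h import *
a,_=cams.get_image("side"); w,_=cams.get_image("wrist")
c=cv2.resize(a[100:250,200:350],(400,400),interpolation=cv2.INTER_CUBIC)
w=cv2.resize(w[150:420,130:400],(400,400))
cv2.imwrite("pics/g2.png",np.hstack([c,w])[:,:,::-1])
print(observe()["position"],observe()["grip_width"],observe()["ft_force"])
```

```text
[ 0.60402439 -0.08416996  0.09249107] 0.03938583839009219 [-0.01790664  0.4319928  -1.20592044]
```

View pics/g2.png

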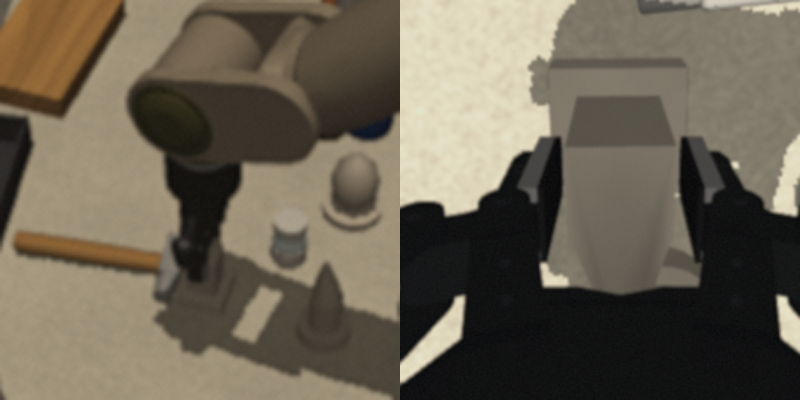

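The spike is lifted upright and centred in the jaws. Next I'll look at the rack from its near side.

move_arm:
  jaw: [2.5, 2.5, 2.5, 2.5, 2.5, 2.5, 2.5, 2.5, 2.5, 2.5, 2.5, 2.5]
  dp:
    - [0, 0, -4]
    - [0, 0, -4]
    - [-2.35, -2.8, -0.8]
    - [-2.35, -2.8, -0.8]
    - [-2.35, -2.8, -0.8]
    - [-2.35, -2.8, -0.8]
    - [-2.35, -2.8, -0.8]
    - [-2.35, -2.8, -0.8]
    - [-2.35, -2.8, -0.8]
    - [-2.35, -2.8, -0.8]
    - [-2.35, -2.8, -0.8]
    - [-2.35, -2.8, -0.8]
  turn:
    - [0, 0, 0]
    - [0, 0, 0]
    - [0, 0, 0]
    - [0, 0, 0]
    - [0, 0, 0]
    - [0, 0, 0]
    - [0, 0, 0]
    - [0, 0, 0]
    - [0, 0, 0]
    - [0, 0, 0]
    - [0, 0, 0]
    - [0, 0, 0]

```text
time_s: 6.45
position: [0.4188, 0.2326, 0.2524]
tool_rot: [[0.986, -0.17, -0.002], [-0.17, -0.986, -0.001], [-0.002, 0.001, -1.0]]
ft_force: [0.5, 0.5, -2.1]
grip_width: 0.0392
gripper_force: 41.0
```

move_arm:
  jaw: [2.5, 2.5, 2.5, 2.5, 2.5, 2.5]
  dp:
    - [0, 0, 0]
    - [0, 0, 0]
    - [0, 0, 0]
    - [0, 0, 0]
    - [0, 0, 0]
    - [0, 0, 0]
  turn:
    - [0, 0, -0.088]
    - [0, 0, -0.088]
    - [0, 0, 0]
    - [0, 0, 0]
    - [0, 0, 0]
    - [0, 0, 0]

```text
time_s: 6.95
position: [0.4205, 0.2311, 0.2526]
tool_rot: [[1.0, 0.003, -0.001], [0.003, -1.0, -0.0], [-0.001, 0.0, -1.0]]
ft_force: [-0.3, -1.1, -1.9]
grip_width: 0.039
gripper_force: 41.1
```

Run:
```python
from h import *
np.set_printoptions(precision=4,suppress=True)
K=cam("wrist"); im,P=cloud("wrist",K); Z=P[...,2]; cv2.imwrite("pics/w2.png",im[:,:,::-1])
np.save("w2P.npy",P)
s=observe(); print(s["position"],s["tool_rot"].tolist(),s["grip_width"])
# rack top
m=(Z>.024)&(Z<.036)&(P[...,0]>.46)&(P[...,1]>0.05); print("rack",m.sum(),rect(P[m][:,:2]))
for q,z in (("pocket_round",.03),("pocket_square",.03),("pocket_oblong",.03),("keeper_knob",.07),("latch_post",.068),("latch_pivot",.032)):
    r=cams.mark_of("wrist",q)
    if r: print(q,round(r[0]["p"],2),np.array(r[0]["location"])*[560,420],ray(K,r[0]["location"][0]*560,r[0]["location"][1]*420,z))
```

```text
[0.4205 0.2311 0.2527] [[0.9999928280327893, 0.003738059677111403, -0.000608927610319704], [0.003737974842709627, -0.9999930038920084, -0.00014039627079023847], [-0.0006094481598350491, 0.0001381191077843863, -0.9999998047480072]] 0.038778249406245496
rack 20300 ((543.4434204101562, 232.69677734375), (121.35600280761719, 311.3813171386719), 0.203165665268898)
pocket_round 0.84 [197.176  80.01 ] [0.5261 0.32   0.03  ]
pocket_square 0.81 [274.288  76.314] [0.5302 0.2351 0.03  ]
pocket_oblong 0.63 [351.792  74.886] [0.5319 0.1501 0.03  ]
latch_pivot 0.22 [278.376  78.204] [0.528  0.2306 0.032 ]
```

View pics/w2.png

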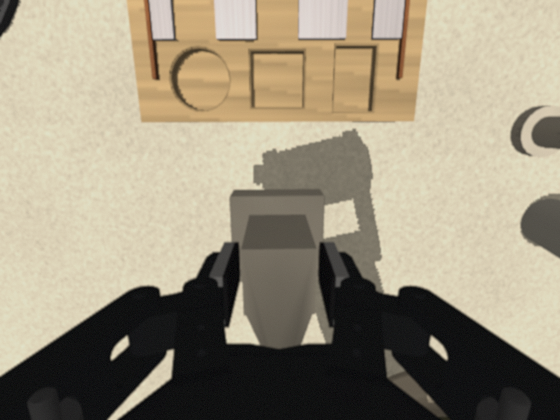

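The wrist view shows the round pocket at (200,79), the square one at (277,80) and the oblong one at (354,79). The held spike's foot is at rows 190-195, columns 231-323.

Run:
```python
from h import *
np.set_printoptions(precision=2,suppress=True)
P=np.load("w2P.npy"); K=cam("wrist"); Z=P[...,2]
v,u=np.mgrid[:420,:560]; f,cx,cy,W=K
r=np.stack([(u-cx)/f,-(v-cy)/f,-np.ones_like(u,float)],-1)@W[:3,:3].T
top=np.nanmedian(Z[110:118,160:400]); print("top z",top)
Q=W[:3,3]+r*((top-W[2,3])/r[...,2])[...,None]
for n,y in (("round",.318),("square",.2327),("oblong",.1477)):
    b=(np.abs(Q[...,0]-.529)<.039)&(np.abs(Q[...,1]-y)<.037)&((Z<top-.003))
    k,l,st,c=cv2.connectedComponentsWithStats(b.astype(np.uint8)); i=1+np.argmax(st[1:,4])
    pts=Q[l==i][:,:2]; R=rect(pts)
    print(n,st[i],"rect",np.round(R[0],1),np.round(R[1],1),round(R[2],1),"circle",cv2.minEnclosingCircle((pts*1000).astype(np.float32)))
# rack near edge and sides
m=(np.abs(Z-top)<.004)&(P[...,0]>.46)&(P[...,0]<.58)
L=np.array([np.nanmin(P[:,c,0][m[:,c]]) for c in range(160,400,10)]); print("near edge",L*1000)
# held spike foot in tool frame
s=observe(); T=(P-s["position"])@s["tool_rot"]
m=(v>180)&(v<250)&(u>220)&(u<335)&(T[...,2]>.015)&(T[...,2]<.06)
for a,b in ((.02,.032),(.032,.05)):
    q=T[m&(T[...,2]>a)&(T[...,2]<b)]
    if len(q): print("foot tool mm",a,len(q),np.percentile(q,[1,50,99],axis=0)*1000)
```

```text
top z 0.03089798077386391
round [ 171   48   58   62 2781] rect [526.8 317.9] [62.6 62.7] 87.8 circle ((526.8469848632812, 317.72802734375), 32.00657653808594)
square [ 250   50   54   58 2929] rect [527.6 233.2] [57.9 58. ] 1.4 circle ((527.7909545898438, 232.76771545410156), 40.14208984375)
oblong [ 333   44   44   68 2615] rect [528.6 148.4] [68.7 43.8] 0.4 circle ((528.7616577148438, 148.259033203125), 39.72218704223633)
near edge [482.34 482.4  482.42 482.44 482.5  482.52 482.56 482.62 482.66 482.67
 483.81 483.85 483.87 483.92 483.95 483.98 484.03 484.06 484.1  484.11
 484.18 484.19 484.24 484.27]
foot tool mm 0.02 3014 [[ -3.84 -26.31  21.01]
 [ 17.65  -0.16  26.04]
 [ 25.66  26.62  31.03]]
foot tool mm 0.032 369 [[ 25.1  -26.01  32.23]
 [ 25.49   0.38  37.16]
 [ 25.8   25.86  43.9 ]]
```

move_arm:
  jaw: [2.5, 2.5, 2.5, 2.5, 2.5, 2.5, 2.5, 2.5, 2.5, 2.5, 2.5]
  dp:
    - [3.62, -0.05, 0]
    - [3.62, -0.05, 0]
    - [3.62, -0.05, 0]
    - [0, 0, 0]
    - [0, 0, 3.25]
    - [0, 0, 3.25]
    - [0, 0, 3.25]
    - [0, 0, 3.25]
    - [0, 0, 3.0]
    - [0, 0, 0]
    - [0, 0, 0]
  turn:
    - [0, 0, -0.005]
    - [0, 0, 0]
    - [0, 0, 0]
    - [0, 0, 0]
    - [0, 0, 0]
    - [0, 0, 0]
    - [0, 0, 0]
    - [0, 0, 0]
    - [0, 0, 0]
    - [0, 0, 0]
    - [0, 0, 0]

```text
time_s: 8.22
position: [0.5287, 0.2339, 0.0927]
tool_rot: [[1.0, 0.011, -0.002], [0.011, -1.0, -0.0], [-0.002, 0.0, -1.0]]
ft_force: [0.8, -0.1, -1.6]
grip_width: 0.0392
gripper_force: 41.1
```

move_arm:
  jaw: [2.5, 2.5, 2.5, 2.5, 2.5, 2.5, 2.5, 2.5]
  dp:
    - [0.05, 0.09, 0]
    - [0, 0, 0.8]
    - [0, 0, 0.8]
    - [0, 0, 0.7]
    - [0, 0, 0.7]
    - [0, 0, 0.7]
    - [0, 0, 0]
    - [0, 0, 0]
  turn:
    - [0, 0, 0]
    - [0, 0, 0]
    - [0, 0, 0]
    - [0, 0, 0]
    - [0, 0, 0]
    - [0, 0, 0]
    - [0, 0, 0]
    - [0, 0, 0]

```text
time_s: 8.88
position: [0.5293, 0.233, 0.0556]
tool_rot: [[1.0, 0.011, -0.001], [0.011, -1.0, -0.0], [-0.001, 0.0, -1.0]]
ft_force: [0.5, 0.4, -1.6]
grip_width: 0.0388
gripper_force: 41.6
```

move_arm:
  jaw: [4.5, 6, 6, 6, 6, 6, 6, 6, 6]
  dp:
    - [0, 0, 0]
    - [0, 0, 0]
    - [0, 0, 0]
    - [0, 0, 0]
    - [0, 0, -2]
    - [0, 0, -4]
    - [0, 0, -4]
    - [0, 0, -4]
    - [0, 0, -4]
  turn:
    - [0, 0, 0]
    - [0, 0, 0]
    - [0, 0, 0]
    - [0, 0, 0]
    - [0, 0, 0]
    - [0, 0, 0]
    - [0, 0, 0]
    - [0, 0, 0]
    - [0, 0, 0]

```text
time_s: 9.63
position: [0.529, 0.2329, 0.2383]
tool_rot: [[1.0, 0.011, 0.0], [0.011, -1.0, 0.0], [0.0, -0.0, -1.0]]
ft_force: [1.3, -0.1, -0.4]
grip_width: 0.0596
gripper_force: 0.0
```

Run:
```python
from h import *
np.set_printoptions(precision=4,suppress=True)
print(observe()["position"])
im,P=cloud("wrist"); Z=P[...,2]
m=(np.abs(P[...,0]-.5276)<.035)&(np.abs(P[...,1]-.233)<.035)
print("spike max z",np.nanmax(Z[m])); q=P[m&(Z>.0)&(Z<.0345)]
q2=P[m&(Z>.045)&(Z<.075)]; print("shaft",rect(q2[:,:2])); z=Z[m]; print(np.histogram(z,np.arange(.01,.05,.004)))
t=P[m&(Z>.115)]; print("tip",np.nanmean(t,0))
```

```text
[0.529  0.2329 0.2383]
spike max z 0.3429044493125492
shaft ((544.502685546875, 232.3798370361328), (0.5580713748931885, 31.803531646728516), 1.1068922281265259)
(array([  72,   53,   27,   41, 1260,  999,   28,    0,   30]), array([0.01 , 0.014, 0.018, 0.022, 0.026, 0.03 , 0.034, 0.038, 0.042,
       0.046]))
tip [0.5427 0.2326 0.318 ]
```

The spike is seated, with its foot top at about 28 mm. On to the horn.

move_arm:
  jaw: [6, 6, 6, 6, 6, 6, 6, 6, 6, 6, 6, 6]
  dp:
    - [-1.47, 3.52, -0.24]
    - [-1.47, 3.52, -0.24]
    - [-1.47, 3.52, -0.24]
    - [-1.47, 3.52, -0.24]
    - [-1.47, 3.52, -0.24]
    - [-1.47, 3.52, -0.24]
    - [-1.47, 3.52, -0.24]
    - [-1.47, 3.52, -0.24]
    - [-1.47, 3.52, -0.24]
    - [0, 0, 0]
    - [0, 0, 0]
    - [0, 0, 0]
  turn:
    - [0, 0, 0]
    - [0, 0, 0]
    - [0, 0, 0]
    - [0, 0, 0]
    - [0, 0, 0]
    - [0, 0, 0]
    - [0, 0, 0]
    - [0, 0, 0]
    - [0, 0, 0]
    - [0, 0, 0]
    - [0, 0, 0]
    - [0, 0, 0]

```text
time_s: 10.68
position: [0.4006, -0.0849, 0.2576]
tool_rot: [[1.0, 0.01, 0.0], [0.01, -1.0, 0.0], [0.0, -0.0, -1.0]]
ft_force: [-0.2, -0.2, -0.7]
grip_width: 0.06
gripper_force: 0.0
```

Run:
```python
from h import *
np.set_printoptions(precision=4,suppress=True)
print(observe()["position"])
im,P=cloud("wrist"); Z=P[...,2]
m=(np.hypot(P[...,0]-.472,P[...,1]+.085)<.04)
for a,b in ((.013,.022),(.03,.06),(.095,.12)):
    q=P[m&(Z>a)&(Z<b)]; c,r=cv2.minEnclosingCircle((q[:,:2]*1000).astype(np.float32)); print(a,len(q),rect(q[:,:2]),c,r,q[:,2].max())
```

```text
[ 0.4006 -0.0849  0.2576]
0.013 1092 ((472.58642578125, -86.1946029663086), (59.16209030151367, 58.03229522705078), 0.47333115339279175) (472.31182861328125, -86.2722396850586) 29.864845275878906 0.021994581315862904Traceback (most recent call last):
  File "<stdin>", line 7, in <module>
    return umr_maximum(a, axis, None, out, keepdims, initial, where)
ValueError: zero-size array to reduction operation maximum which has no identity
```

move_arm:
  jaw: [6, 6, 6, 6, 6, 6, 6, 6, 6, 6, 6, 6]
  dp:
    - [3.6, 0.1, 0]
    - [3.6, 0.1, 0]
    - [0, 0, 0]
    - [0, 0, 3.5]
    - [0, 0, 3.5]
    - [0, 0, 3.5]
    - [0, 0, 3.5]
    - [0, 0, 3.5]
    - [0, 0, 2]
    - [0, 0, 1]
    - [0, 0, 0.5]
    - [0, 0, 0]
  turn:
    - [0, 0, 0]
    - [0, 0, 0]
    - [0, 0, 0]
    - [0, 0, 0]
    - [0, 0, 0]
    - [0, 0, 0]
    - [0, 0, 0]
    - [0, 0, 0]
    - [0, 0, 0]
    - [0, 0, 0]
    - [0, 0, 0]
    - [0, 0, 0]

```text
time_s: 11.73
position: [0.4725, -0.0852, 0.0468]
tool_rot: [[1.0, 0.013, -0.002], [0.013, -1.0, 0.001], [-0.002, -0.001, -1.0]]
ft_force: [-0.8, 0.1, -0.0]
grip_width: 0.0599
gripper_force: 0.0
```

move_arm:
  jaw: [2.5, 2.5, 2.5, 2.5, 2.5, 2.5, 2.5, 2.5]
  dp:
    - [0, 0, 0]
    - [0, 0, 0]
    - [0, 0, 0]
    - [0, 0, 0]
    - [0, 0, 0]
    - [0, 0, 0]
    - [0, 0, 0]
    - [0, 0, 0]
  turn:
    - [0, 0, 0]
    - [0, 0, 0]
    - [0, 0, 0]
    - [0, 0, 0]
    - [0, 0, 0]
    - [0, 0, 0]
    - [0, 0, 0]
    - [0, 0, 0]
  force: 40

```text
time_s: 12.4
position: [0.4732, -0.0863, 0.0487]
tool_rot: [[1.0, 0.011, 0.002], [0.011, -1.0, -0.0], [0.002, 0.0, -1.0]]
ft_force: [-0.3, 2.8, 7.7]
grip_width: 0.0346
gripper_force: 39.7
```

move_arm:
  jaw: [2.5, 2.5, 2.5, 2.5, 2.5, 2.5, 2.5, 2.5, 2.5, 2.5, 2.5, 2.5]
  dp:
    - [0, 0, -1]
    - [0, 0, -4]
    - [0, 0, -4]
    - [-0.35, -3.68, -0.74]
    - [-0.35, -3.68, -0.74]
    - [-0.35, -3.68, -0.74]
    - [-0.35, -3.68, -0.74]
    - [-0.35, -3.68, -0.74]
    - [-0.35, -3.68, -0.74]
    - [-0.35, -3.68, -0.74]
    - [-0.35, -3.68, -0.74]
    - [-0.35, -3.68, -0.74]
  turn:
    - [0, 0, 0]
    - [0, 0, 0]
    - [0, 0, 0]
    - [0, 0, 0]
    - [0, 0, 0]
    - [0, 0, 0]
    - [0, 0, 0]
    - [0, 0, 0]
    - [0, 0, 0]
    - [0, 0, 0]
    - [0, 0, 0]
    - [0, 0, 0]

```text
time_s: 13.4
position: [0.4368, 0.2462, 0.205]
tool_rot: [[1.0, 0.011, 0.001], [0.011, -1.0, -0.0], [0.001, 0.0, -1.0]]
ft_force: [0.8, -0.5, -1.3]
grip_width: 0.0344
gripper_force: 40.9
```

move_arm:
  jaw: [2.5, 2.5, 2.5, 2.5, 2.5]
  dp:
    - [-0.35, -3.68, -0.74]
    - [-0.35, -3.68, -0.74]
    - [0, 0, 0]
    - [0, 0, 0]
    - [0, 0, 0]
  turn:
    - [0, 0, 0]
    - [0, 0, 0]
    - [0, 0, 0]
    - [0, 0, 0]
    - [0, 0, 0]

```text
time_s: 13.82
position: [0.4295, 0.3175, 0.2189]
tool_rot: [[1.0, 0.011, -0.0], [0.011, -1.0, -0.001], [-0.0, 0.001, -1.0]]
ft_force: [0.0, -0.4, -1.4]
grip_width: 0.0343
gripper_force: 40.9
```

```bash
cat >> h.py <<'E'
def held(box=(170,270,210,350)):
    "profile of the held cast in tool coordinates, mm"
    _,P=cloud("wrist"); s=observe(); T=((P-s["position"])@s["tool_rot"]*1000)
    v,u=np.mgrid[:420,:560]; m=(v>box[0])&(v<box[1])&(u>box[2])&(u<box[3])&(T[...,2]>5)&(T[...,2]<70)
    for a in range(8,60,4):
        q=T[m&(T[...,2]>=a)&(T[...,2]<a+4)]
        if len(q)>5: print(a,len(q),np.percentile(q,[1,50,99],axis=0)[:,:2].T.round(1).tolist())
E
python3 - <<'E'
from h import *
print(observe()["position"],observe()["ft_force"]); held()
im,P=cloud("wrist"); cv2.imwrite("pics/w3.png",im[:,:,::-1])
E
```

```text
[0.42948278 0.31753643 0.21886731] [ 0.03146829 -0.42845377 -1.39446003]
8 145 [[5.9, 14.8, 16.9], [-15.9, -0.4, 15.7]]
12 124 [[5.5, 14.9, 16.7], [-16.1, -0.4, 16.2]]
16 127 [[4.4, 14.9, 16.7], [-16.8, -0.4, 16.0]]
20 116 [[5.5, 14.8, 16.8], [-16.3, -0.5, 15.2]]
24 159 [[-2.2, 14.5, 26.0], [-26.9, -5.6, 16.5]]
28 2688 [[-4.0, 15.2, 27.8], [-28.6, 0.1, 28.4]]
32 114 [[15.5, 26.1, 28.6], [-24.8, 0.1, 23.4]]
36 103 [[15.7, 26.2, 28.6], [-23.8, 0.1, 24.0]]
40 100 [[10.7, 25.9, 28.5], [-27.4, -2.0, 21.9]]
44 73 [[14.4, 26.3, 28.6], [-25.5, -0.6, 23.4]]
```

View pics/w3.png

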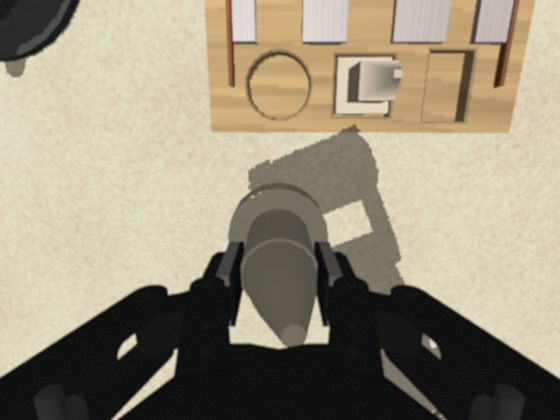

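The horn hangs straight and the spike sits down in its pocket at (365,82). I'll place the horn.

move_arm:
  jaw: [2.5, 2.5, 2.5, 2.5, 2.5, 2.5, 2.5, 2.5, 2.5, 2.5]
  dp:
    - [3.28, 0.03, 0]
    - [3.28, 0.03, 0]
    - [3.28, 0.03, 0]
    - [0, 0, 0]
    - [0, 0, 3.2]
    - [0, 0, 3.2]
    - [0, 0, 3.2]
    - [0, 0, 2.5]
    - [0, 0, 0.3]
    - [0, 0, 0]
  turn:
    - [0, 0, 0]
    - [0, 0, 0]
    - [0, 0, 0]
    - [0, 0, 0]
    - [0, 0, 0]
    - [0, 0, 0]
    - [0, 0, 0]
    - [0, 0, 0]
    - [0, 0, 0]
    - [0, 0, 0]

```text
time_s: 14.75
position: [0.5279, 0.317, 0.0942]
tool_rot: [[1.0, 0.009, -0.003], [0.009, -1.0, -0.001], [-0.003, 0.001, -1.0]]
ft_force: [1.0, -0.2, -1.0]
grip_width: 0.0347
gripper_force: 40.9
```

move_arm:
  jaw: [2.5, 2.5, 2.5, 2.5, 2.5, 2.5, 2.5, 2.5]
  dp:
    - [0, -0.04, 0]
    - [0, 0, 0.8]
    - [0, 0, 0.8]
    - [0, 0, 0.7]
    - [0, 0, 0.7]
    - [0, 0, 0.55]
    - [0, 0, 0]
    - [0, 0, 0]
  turn:
    - [0, 0, 0]
    - [0, 0, 0]
    - [0, 0, 0]
    - [0, 0, 0]
    - [0, 0, 0]
    - [0, 0, 0]
    - [0, 0, 0]
    - [0, 0, 0]

```text
time_s: 15.42
position: [0.5281, 0.3185, 0.0592]
tool_rot: [[1.0, 0.011, -0.0], [0.011, -1.0, -0.0], [-0.0, 0.0, -1.0]]
ft_force: [-0.3, -0.3, -2.3]
grip_width: 0.0345
gripper_force: 41.4
```

move_arm:
  jaw: [4.5, 6, 6, 6, 6, 6, 6, 6, 6, 6, 6]
  dp:
    - [0, 0, 0]
    - [0, 0, 0]
    - [0, 0, 0]
    - [0, 0, 0]
    - [0, 0, -2]
    - [0, 0, -4]
    - [0, 0, -4]
    - [0, 0, -4]
    - [0, 0, -4]
    - [0, 0, -0.5]
    - [0, 0, 0]
  turn:
    - [0, 0, 0]
    - [0, 0, 0]
    - [0, 0, 0]
    - [0, 0, 0]
    - [0, 0, 0]
    - [0, 0, 0]
    - [0, 0, 0]
    - [0, 0, 0]
    - [0, 0, 0]
    - [0, 0, 0]
    - [0, 0, 0]

```text
time_s: 16.33
position: [0.5288, 0.3188, 0.2477]
tool_rot: [[1.0, 0.011, 0.006], [0.011, -1.0, 0.002], [0.006, -0.002, -1.0]]
ft_force: [-0.7, -0.0, -0.4]
grip_width: 0.0601
gripper_force: 0.0
```

Run:
```python
from h import *
np.set_printoptions(precision=4,suppress=True)
print(observe()["position"])
im,P=cloud("wrist"); Z=P[...,2]
for c in ((.5268,.318),(.5276,.233)):
    m=(np.abs(P[...,0]-c[0])<.034)&(np.abs(P[...,1]-c[1])<.034)
    print(np.histogram(Z[m],np.arange(.008,.05,.003)))
    q=P[m&(Z>.045)&(Z<.065)]; print("shaft",len(q)and rect(q[:,:2]))
```

```text
[0.5288 0.3188 0.2477]
(array([  42,   60,   11,   24,   34,   48,  563, 1341,   89,    9,   12,
         11,    9]), array([0.008, 0.011, 0.014, 0.017, 0.02 , 0.023, 0.026, 0.029, 0.032,
       0.035, 0.038, 0.041, 0.044, 0.047]))
shaft ((538.745849609375, 317.94976806640625), (12.147116661071777, 33.922935485839844), 2.0662338733673096)
(array([   3,    2,   16,   76,   32,   47,  491, 1154,   92,   15,   26,
         29,   16]), array([0.008, 0.011, 0.014, 0.017, 0.02 , 0.023, 0.026, 0.029, 0.032,
       0.035, 0.038, 0.041, 0.044, 0.047]))
shaft ((536.29931640625, 240.3836212158203), (22.914058685302734, 44.959503173828125), 46.08050537109375)
```

The horn is seated. Now the plate.

move_arm:
  jaw: [6, 6, 6, 6, 6, 6, 6, 6, 6, 6, 6, 6]
  dp:
    - [0.55, 3.66, 0]
    - [0.55, 3.66, 0]
    - [0.55, 3.66, 0]
    - [0.55, 3.66, 0]
    - [0.55, 3.66, 0]
    - [0.55, 3.66, 0]
    - [0.55, 3.66, 0]
    - [0.55, 3.66, 0]
    - [0.55, 3.66, 0]
    - [0.55, 3.66, 0]
    - [0.55, 3.66, 0]
    - [0.55, 3.66, 0]
  turn:
    - [0, 0, 0]
    - [0, 0, 0]
    - [0, 0, 0]
    - [0, 0, 0]
    - [0, 0, 0]
    - [0, 0, 0]
    - [0, 0, 0]
    - [0, 0, 0]
    - [0, 0, 0]
    - [0, 0, 0]
    - [0, 0, 0]
    - [0, 0, 0]

```text
time_s: 17.38
position: [0.5982, -0.1216, 0.2421]
tool_rot: [[1.0, 0.011, -0.004], [0.011, -1.0, 0.002], [-0.004, -0.002, -1.0]]
ft_force: [0.2, 0.9, 0.2]
grip_width: 0.0601
gripper_force: 0.0
```

move_arm:
  jaw: [5, 5, 5, 5, 5]
  dp:
    - [0.55, 3.66, 0]
    - [0.55, 3.66, 0]
    - [0.55, 3.66, 0]
    - [0.55, 3.66, 0]
    - [0, 0, 0]
  turn:
    - [0, 0, 0]
    - [0, 0, 0]
    - [0, 0, 0]
    - [0, 0, 0]
    - [0, 0, 0]

```text
time_s: 17.8
position: [0.6216, -0.2723, 0.2403]
tool_rot: [[1.0, 0.005, -0.005], [0.005, -1.0, 0.001], [-0.005, -0.001, -1.0]]
ft_force: [0.3, -0.5, -0.4]
grip_width: 0.0499
gripper_force: 0.0
```

move_arm:
  jaw: [5, 5, 5, 5, 5, 5, 5, 5, 5, 5, 5, 5]
  dp:
    - [0, 0, 0]
    - [0, 0, 0]
    - [0, 0, 0]
    - [0, 0, 0]
    - [0, 0, 0]
    - [0, 0, 0]
    - [0, 0, 0]
    - [0, 0, 0]
    - [0, 0, 0]
    - [0, 0, 0]
    - [0, 0, 0]
    - [0, 0, 0]
  turn:
    - [0, 0, 0.123]
    - [0, 0, 0.123]
    - [0, 0, 0.123]
    - [0, 0, 0.123]
    - [0, 0, 0.123]
    - [0, 0, 0.123]
    - [0, 0, 0.123]
    - [0, 0, 0.123]
    - [0, 0, 0.123]
    - [0, 0, 0.123]
    - [0, 0, 0.123]
    - [0, 0, 0.123]

```text
time_s: 18.8
position: [0.622, -0.2656, 0.242]
tool_rot: [[0.099, -0.995, -0.003], [-0.995, -0.099, 0.002], [-0.003, 0.003, -1.0]]
ft_force: [-0.4, 0.1, -0.5]
grip_width: 0.0502
gripper_force: 0.0
```

Run:
```python
from h import *
np.set_printoptions(precision=4,suppress=True)
s=observe();print(s["position"],s["tool_rot"],s["q"])
im,P=cloud("wrist"); Z=P[...,2]
m=(np.abs(P[...,0]-.6227)<.05)&(np.abs(P[...,1]+.2667)<.05)
q=P[m&(Z>.012)&(Z<.024)]; print(rect(q[:,:2]))
q=P[m&(Z>.08)&(Z<.12)];print(len(q)and np.nanmean(q,0))
```

```text
[ 0.622  -0.2656  0.242 ] [[ 0.0995 -0.995  -0.0035]
 [-0.995  -0.0995  0.0023]
 [-0.0026  0.0032 -1.    ]] [-33.1242  35.0398  49.6913   0.0002  95.5065 141.1665]
((622.6754150390625, -268.1399230957031), (39.610816955566406, 64.245849609375), 6.276224613189697)
[ 0.6227 -0.2712  0.0946]
```

move_arm:
  jaw: [5, 5, 5, 5, 5, 5, 5, 5, 5, 5]
  dp:
    - [0.2, -0.05, 0]
    - [0, 0, 3.5]
    - [0, 0, 3.5]
    - [0, 0, 3.5]
    - [0, 0, 3.5]
    - [0, 0, 3.5]
    - [0, 0, 1.8]
    - [0, 0, 0.8]
    - [0, 0, 0.3]
    - [0, 0, 0]
  turn:
    - [0, 0, -0.005]
    - [0, 0, 0]
    - [0, 0, 0]
    - [0, 0, 0]
    - [0, 0, 0]
    - [0, 0, 0]
    - [0, 0, 0]
    - [0, 0, 0]
    - [0, 0, 0]
    - [0, 0, 0]

```text
time_s: 19.68
position: [0.6233, -0.2681, 0.0405]
tool_rot: [[0.112, -0.994, -0.0], [-0.994, -0.112, 0.0], [-0.0, 0.0, -1.0]]
ft_force: [0.6, -0.5, 0.5]
grip_width: 0.0501
gripper_force: 0.0
```

move_arm:
  jaw: [1.5, 1.5, 1.5, 1.5, 1.5, 1.5, 1.5, 1.5]
  dp:
    - [0, 0, 0]
    - [0, 0, 0]
    - [0, 0, 0]
    - [0, 0, 0]
    - [0, 0, 0]
    - [0, 0, 0]
    - [0, 0, 0]
    - [0, 0, 0]
  turn:
    - [0, 0, 0]
    - [0, 0, 0]
    - [0, 0, 0]
    - [0, 0, 0]
    - [0, 0, 0]
    - [0, 0, 0]
    - [0, 0, 0]
    - [0, 0, 0]
  force: 40

```text
time_s: 20.35
position: [0.6237, -0.2684, 0.042]
tool_rot: [[0.111, -0.994, 0.002], [-0.994, -0.111, -0.001], [0.002, -0.002, -1.0]]
ft_force: [-1.3, 0.9, 7.1]
grip_width: 0.0197
gripper_force: 43.5
```

move_arm:
  jaw: [1.5, 1.5, 1.5, 1.5, 1.5, 1.5, 1.5, 1.5, 1.5, 1.5, 1.5, 1.5]
  dp:
    - [0, 0, -1]
    - [0, 0, -3]
    - [0, 0, -3]
    - [0, 0, -3]
    - [0, 0, -3]
    - [0, 0, -2]
    - [0, 0, -2]
    - [0, 0, -1]
    - [0, 0, 0]
    - [0, 0, 0]
    - [0, 0, 0]
    - [0, 0, 0]
  turn:
    - [0, 0, 0]
    - [0, 0, 0]
    - [0, 0, -0.1225]
    - [0, 0, -0.1225]
    - [0, 0, -0.1225]
    - [0, 0, -0.1225]
    - [0, 0, -0.1225]
    - [0, 0, -0.1225]
    - [0, 0, -0.1225]
    - [0, 0, -0.1225]
    - [0, 0, -0.1225]
    - [0, 0, -0.1225]

```text
time_s: 21.35
position: [0.6229, -0.2678, 0.2208]
tool_rot: [[0.974, -0.227, -0.001], [-0.227, -0.974, 0.0], [-0.001, -0.0, -1.0]]
ft_force: [-0.8, 0.0, -1.8]
grip_width: 0.0197
gripper_force: 42.5
```

move_arm:
  jaw: [1.5, 1.5, 1.5, 1.5]
  dp:
    - [0, 0, 0]
    - [0, 0, 0]
    - [0, 0, 0]
    - [0, 0, 0]
  turn:
    - [0, 0, -0.1225]
    - [0, 0, -0.1225]
    - [0, 0, 0]
    - [0, 0, 0]

```text
time_s: 21.68
position: [0.623, -0.2679, 0.2207]
tool_rot: [[1.0, 0.006, -0.0], [0.006, -1.0, 0.0], [-0.0, -0.0, -1.0]]
ft_force: [0.4, 0.2, -2.2]
grip_width: 0.0196
gripper_force: 42.5
```

move_arm:
  jaw: [1.5, 1.5, 1.5, 1.5, 1.5, 1.5, 1.5, 1.5, 1.5, 1.5, 1.5, 1.5]
  dp:
    - [-1.585, -3.485, 0]
    - [-1.585, -3.485, 0]
    - [-1.585, -3.485, 0]
    - [-1.585, -3.485, 0]
    - [-1.585, -3.485, 0]
    - [-1.585, -3.485, 0]
    - [-1.585, -3.485, 0]
    - [-1.585, -3.485, 0]
    - [-1.585, -3.485, 0]
    - [-1.585, -3.485, 0]
    - [-1.585, -3.485, 0]
    - [-1.585, -3.485, 0]
  turn:
    - [0, 0, 0]
    - [0, 0, 0]
    - [0, 0, 0]
    - [0, 0, 0]
    - [0, 0, 0]
    - [0, 0, 0]
    - [0, 0, 0]
    - [0, 0, 0]
    - [0, 0, 0]
    - [0, 0, 0]
    - [0, 0, 0]
    - [0, 0, 0]

```text
time_s: 22.68
position: [0.4277, 0.1497, 0.221]
tool_rot: [[1.0, 0.005, 0.001], [0.005, -1.0, 0.0], [0.001, -0.0, -1.0]]
ft_force: [1.6, 0.2, -2.1]
grip_width: 0.0194
gripper_force: 42.5
```

move_arm:
  jaw: [1.5, 1.5, 1.5]
  dp:
    - [0, 0, 0]
    - [0, 0, 0]
    - [0, 0, 0]
  turn:
    - [0, 0, -0.004]
    - [0, 0, 0]
    - [0, 0, 0]

```text
time_s: 22.93
position: [0.429, 0.1482, 0.2208]
tool_rot: [[1.0, 0.012, 0.001], [0.012, -1.0, -0.0], [0.001, 0.0, -1.0]]
ft_force: [0.2, 0.1, -2.5]
grip_width: 0.0197
gripper_force: 42.4
```

Run:
```python
from h import *
np.set_printoptions(precision=4,suppress=True)
print(observe()["position"],observe()["tool_rot"][:,0]); held((150,290,200,360))
im,P=cloud("wrist"); cv2.imwrite("pics/w4.png",im[:,:,::-1]); Z=P[...,2]
m=(np.abs(P[...,0]-.5287)<.039)&(np.abs(P[...,1]-.1484)<.027)&(Z<.0265)
q=P[m]; print(len(q),rect(q[:,:2]))
```

```text
[0.429  0.1482 0.2208] [0.9999 0.012  0.0007]
8 86 [[20.5, 20.9, 21.3], [-8.8, 0.4, 10.4]]
12 78 [[20.5, 20.9, 21.2], [-9.3, 0.7, 9.8]]
16 79 [[20.4, 20.9, 21.2], [-9.1, 0.7, 10.4]]
20 2080 [[0.1, 21.4, 29.8], [-18.9, 0.9, 20.2]]
24 201 [[3.0, 29.6, 30.1], [-19.4, -1.0, 20.6]]
28 106 [[29.6, 29.8, 30.2], [-18.6, 1.5, 20.0]]
32 76 [[29.6, 29.9, 30.2], [-18.2, 1.0, 19.6]]
36 111 [[29.5, 29.8, 30.1], [-18.2, 0.7, 19.6]]
40 8 [[29.5, 29.6, 29.6], [-18.2, 5.8, 19.9]]
3058 ((528.9615478515625, 147.44642639160156), (67.65513610839844, 44.201602935791016), 0.3690050542354584)
```

View pics/w4.png

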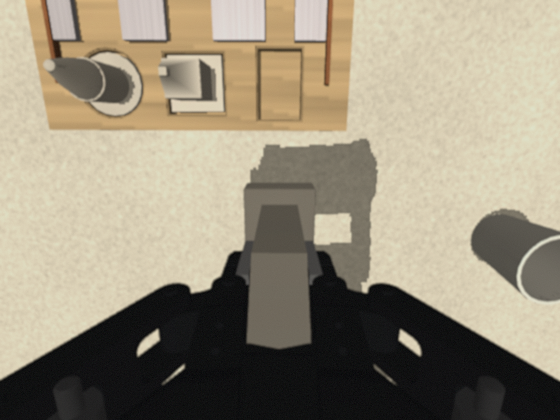

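The plate hangs straight, and the oblong pocket is at (279,85). I'll place it.

move_arm:
  jaw: [1.5, 1.5, 1.5, 1.5, 1.5, 1.5, 1.5, 1.5, 1.5, 1.5, 1.5]
  dp:
    - [3.39, 0.03, 0]
    - [3.39, 0.03, 0]
    - [3.39, 0.03, 0]
    - [0, 0, 0]
    - [0, 0, 3.2]
    - [0, 0, 3.2]
    - [0, 0, 3.2]
    - [0, 0, 3.0]
    - [0, 0, 0.7]
    - [0, 0, 0]
    - [0, 0, 0]
  turn:
    - [0, 0, 0]
    - [0, 0, 0]
    - [0, 0, 0]
    - [0, 0, 0]
    - [0, 0, 0]
    - [0, 0, 0]
    - [0, 0, 0]
    - [0, 0, 0]
    - [0, 0, 0]
    - [0, 0, 0]
    - [0, 0, 0]

```text
time_s: 23.95
position: [0.5316, 0.1482, 0.0886]
tool_rot: [[1.0, 0.012, 0.001], [0.012, -1.0, 0.0], [0.001, -0.0, -1.0]]
ft_force: [0.8, -0.0, -2.4]
grip_width: 0.0195
gripper_force: 42.3
```

Down 3.7 cm to about 0.0515.

move_arm:
  jaw: [1.5, 1.5, 1.5, 1.5, 1.5, 1.5, 1.5, 1.5]
  dp:
    - [-0.06, 0, 0]
    - [0, 0, 0.8]
    - [0, 0, 0.8]
    - [0, 0, 0.8]
    - [0, 0, 0.8]
    - [0, 0, 0.5]
    - [0, 0, 0]
    - [0, 0, 0]
  turn:
    - [0, 0, 0]
    - [0, 0, 0]
    - [0, 0, 0]
    - [0, 0, 0]
    - [0, 0, 0]
    - [0, 0, 0]
    - [0, 0, 0]
    - [0, 0, 0]

```text
time_s: 24.62
position: [0.5297, 0.1486, 0.0517]
tool_rot: [[1.0, 0.014, 0.0], [0.014, -1.0, -0.001], [0.0, 0.001, -1.0]]
ft_force: [-7.7, -2.5, 15.8]
grip_width: 0.0194
gripper_force: 45.2
```

move_arm:
  jaw: [3, 4, 4, 4, 4, 4, 4, 4, 4, 4]
  dp:
    - [0, 0, 0]
    - [0, 0, 0]
    - [0, 0, 0]
    - [0, 0, 0]
    - [0, 0, -2]
    - [0, 0, -4]
    - [0, 0, -4]
    - [0, 0, -4]
    - [0, 0, -3]
    - [0, 0, 0]
  turn:
    - [0, 0, 0]
    - [0, 0, 0]
    - [0, 0, 0]
    - [0, 0, 0]
    - [0, 0, 0]
    - [0, 0, 0]
    - [0, 0, 0]
    - [0, 0, 0]
    - [0, 0, 0]
    - [0, 0, 0]

```text
time_s: 25.45
position: [0.5321, 0.149, 0.2268]
tool_rot: [[1.0, 0.014, 0.011], [0.014, -1.0, 0.001], [0.011, -0.001, -1.0]]
ft_force: [0.3, 0.4, 0.2]
grip_width: 0.04
gripper_force: 0.0
```

Run:
```python
from h import *
np.set_printoptions(precision=4,suppress=True)
print(observe()["position"])
im,P=cloud("wrist"); Z=P[...,2]; cv2.imwrite("pics/w5.png",im[:,:,::-1])
print("rack top",np.nanmedian(Z[(np.abs(P[...,0]-.49)<.005)&(P[...,1]>.09)&(P[...,1]<.2)]))
for c in ((.5268,.318),(.5276,.233),(.5286,.148)):
    m=(np.abs(P[...,0]-c[0])<.036)&(np.abs(P[...,1]-c[1])<.024)
    print(np.histogram(Z[m],np.arange(.014,.06,.003)))
    q=P[m&(Z>.05)&(Z<.065)]; print("shaft",len(q)and rect(q[:,:2]))
```

```text
[0.5321 0.149  0.2268]
rack top 0.030923443322778688
(array([  7,  13,  27,  40, 526, 897,  65,  46,  37,  48,  42,  52,  41,
        49,  52]), array([0.014, 0.017, 0.02 , 0.023, 0.026, 0.029, 0.032, 0.035, 0.038,
       0.041, 0.044, 0.047, 0.05 , 0.053, 0.056, 0.059]))
shaft ((531.2609252929688, 307.6466979980469), (35.40116882324219, 15.777912139892578), 24.30768585205078)
(array([  3,  21,  13,  13, 419, 841,  67,  26,  23,  39,  13,  52,  16,
        55,  16]), array([0.014, 0.017, 0.02 , 0.023, 0.026, 0.029, 0.032, 0.035, 0.038,
       0.041, 0.044, 0.047, 0.05 , 0.053, 0.056, 0.059]))
shaft ((536.4592895507812, 224.132080078125), (44.93064498901367, 22.18166732788086), 45.56067657470703)
(array([ 14,  59,  40,  36, 563, 691,  12,  10,   3,  15,   1,  14,   5,
         7,  12]), array([0.014, 0.017, 0.02 , 0.023, 0.026, 0.029, 0.032, 0.035, 0.038,
       0.041, 0.044, 0.047, 0.05 , 0.053, 0.056, 0.059]))
shaft ((551.0972290039062, 148.0305633544922), (0.5005640983581543, 19.913240432739258), 1.3541072607040405)
```

View pics/w5.png

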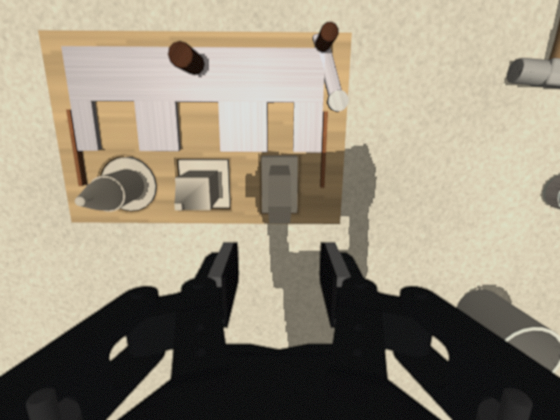

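All three casts are down with the keeper still back. The knob's top is at (183,55), and the latch post is at (326,36) with its pivot end at (337,100).

Run:
```python
from h import *
np.set_printoptions(precision=4,suppress=True)
K=cam("wrist"); im,P=cloud("wrist",K); Z=P[...,2]
v,u=np.mgrid[:420,:560]
for n,w in (("knob",(u>165)&(u<212)&(v>35)&(v<80)),("post",(u>305)&(u<345)&(v>15)&(v<65))):
    for a,b in ((.046,.08),(.08,.1)):
        q=P[w&(Z>a)&(Z<b)]; 
        if len(q)>4: print(n,a,len(q),cv2.minEnclosingCircle((q[:,:2]*1000).astype(np.float32)),rect(q[:,:2]),q[:,2].max())
for n,z in (("latch_pivot",.032),("latch_post",.068),("keeper_knob",.07)):
    r=cams.mark_of("wrist",n)
    if r: print(n,r[0]["p"],ray(K,r[0]["location"][0]*560,r[0]["location"][1]*420,z))
```

```text
knob 0.046 276 ((651.0466918945312, 232.64767456054688), 10.83183765411377) ((648.437744140625, 228.12033081054688), (10.65863037109375, 21.662622451782227), 60.0464973449707) 0.07996151255721551
knob 0.08 618 ((651.35888671875, 232.9774627685547), 10.972904205322266) ((651.1848754882812, 232.81922912597656), (20.949140548706055, 21.114229202270508), 75.40094757080078) 0.08953269029371891
post 0.046 172 ((668.7183837890625, 109.27674865722656), 7.634015083312988) ((665.9950561523438, 110.552734375), (15.26690673828125, 6.182806968688965), 64.89556121826172) 0.07996370170502248
post 0.08 351 ((670.3968505859375, 108.41470336914062), 7.883378982543945) ((670.1676025390625, 108.68782806396484), (15.030447959899902, 14.840315818786621), 40.66255187988281) 0.08884726401714771
latch_pivot 0.61 [0.6172 0.0914 0.032 ]
latch_post 0.97 [0.6705 0.1045 0.068 ]
keeper_knob 0.76 [0.6504 0.2329 0.07  ]
```

move_arm:
  jaw: [5, 5, 5, 5, 5, 5, 5, 5, 5, 5, 5, 5]
  dp:
    - [3.01, -2.06, 0]
    - [3.01, -2.06, 0]
    - [3.01, -2.06, 0]
    - [3.01, -2.06, 0]
    - [0, 0, 0]
    - [0, 0, 3.5]
    - [0, 0, 3.5]
    - [0, 0, 3.5]
    - [0, 0, 3.5]
    - [0, 0, 2]
    - [0, 0, 1]
    - [0, 0, 0.2]
  turn:
    - [0, 0, 0]
    - [0, 0, 0]
    - [0, 0, 0]
    - [0, 0, 0]
    - [0, 0, 0]
    - [0, 0, 0]
    - [0, 0, 0]
    - [0, 0, 0]
    - [0, 0, 0]
    - [0, 0, 0]
    - [0, 0, 0]
    - [0, 0, 0]

```text
time_s: 26.7
position: [0.648, 0.2325, 0.0455]
tool_rot: [[1.0, 0.014, -0.005], [0.014, -1.0, -0.001], [-0.005, 0.001, -1.0]]
ft_force: [0.2, -1.0, 0.6]
grip_width: 0.0502
gripper_force: 0.0
```

move_arm:
  jaw: [1.5, 1.5, 1.5, 1.5, 1.5, 1.5, 1.5]
  dp:
    - [0, 0, 0]
    - [0, 0, 0]
    - [0, 0, 0]
    - [0, 0, 0]
    - [0, 0, 0]
    - [0, 0, 0]
    - [0, 0, 0]
  turn:
    - [0, 0, 0]
    - [0, 0, 0]
    - [0, 0, 0]
    - [0, 0, 0]
    - [0, 0, 0]
    - [0, 0, 0]
    - [0, 0, 0]
  force: 30

```text
time_s: 27.28
position: [0.65, 0.2341, 0.0504]
tool_rot: [[1.0, 0.014, 0.004], [0.014, -1.0, 0.002], [0.004, -0.002, -1.0]]
ft_force: [0.6, 5.7, -0.6]
grip_width: 0.0209
gripper_force: 31.4
```

move_arm:
  jaw: [1.5, 1.5, 1.5, 1.5, 1.5, 1.5, 1.5, 1.5, 1.5, 1.5, 1.5, 1.5]
  dp:
    - [-0.6, 0, 0]
    - [-0.6, 0, 0]
    - [-0.6, 0, 0]
    - [-0.6, 0, 0]
    - [-0.6, 0, 0]
    - [-0.6, 0, 0]
    - [-0.6, 0, 0]
    - [-0.6, 0, 0]
    - [-0.6, 0, 0]
    - [-0.6, 0, 0]
    - [-0.15, 0, 0]
    - [0, 0, 0]
  turn:
    - [0, 0, 0]
    - [0, 0, 0]
    - [0, 0, 0]
    - [0, 0, 0]
    - [0, 0, 0]
    - [0, 0, 0]
    - [0, 0, 0]
    - [0, 0, 0]
    - [0, 0, 0]
    - [0, 0, 0]
    - [0, 0, 0]
    - [0, 0, 0]

```text
time_s: 28.28
position: [0.5911, 0.2337, 0.0506]
tool_rot: [[1.0, 0.014, 0.011], [0.014, -1.0, 0.004], [0.011, -0.004, -1.0]]
ft_force: [12.9, 8.7, -6.3]
grip_width: 0.0209
gripper_force: 31.5
```

move_arm:
  jaw: [1.5, 1.5, 1.5]
  dp:
    - [-0.2, 0, 0]
    - [0, 0, 0]
    - [0, 0, 0]
  turn:
    - [0, 0, 0]
    - [0, 0, 0]
    - [0, 0, 0]

```text
time_s: 28.53
position: [0.591, 0.2337, 0.0507]
tool_rot: [[1.0, 0.013, 0.015], [0.013, -1.0, 0.005], [0.015, -0.004, -1.0]]
ft_force: [21.7, 11.6, -11.7]
grip_width: 0.0212
gripper_force: 31.2
```

move_arm:
  jaw: [3, 5, 5, 5, 5, 5, 5, 5, 5, 5, 5, 5]
  dp:
    - [0.2, 0, 0]
    - [0, 0, 0]
    - [0, 0, 0]
    - [0, 0, -3]
    - [0, 0, -4]
    - [0, 0, -4]
    - [1.94, 3.15, 0]
    - [1.94, 3.15, 0]
    - [1.94, 3.15, 0]
    - [1.94, 3.15, 0]
    - [0, 0, 0]
    - [0, 0, 0]
  turn:
    - [0, 0, 0]
    - [0, 0, 0]
    - [0, 0, 0]
    - [0, 0, 0]
    - [0, 0, 0]
    - [0, 0, 0]
    - [0, 0, 0]
    - [0, 0, 0]
    - [0, 0, 0]
    - [0, 0, 0]
    - [0, 0, 0]
    - [0, 0, 0]

```text
time_s: 29.53
position: [0.6675, 0.1052, 0.1586]
tool_rot: [[1.0, 0.011, -0.0], [0.011, -1.0, -0.0], [-0.0, 0.0, -1.0]]
ft_force: [-0.6, 0.4, -0.5]
grip_width: 0.0499
gripper_force: 0.0
```

Run:
```python
from h import *
np.set_printoptions(precision=4,suppress=True)
s=observe(); print(s["position"],s["tool_rot"][:,0],s["q"])
for cam_ in ("top","side"):
    im,P=cloud(cam_); Z=P[...,2]
    for n,c in (("knob",(.592,.233)),("post",(.670,.108))):
        q=P[(np.hypot(P[...,0]-c[0],P[...,1]-c[1])<.03)&(Z>.06)&(Z<.1)]
        if len(q)>3: print(cam_,n,len(q),np.nanmean(q,0))
im,P=cloud("wrist"); Z=P[...,2]
q=P[(np.hypot(P[...,0]-.67,P[...,1]-.108)<.03)&(Z>.05)&(Z<.093)]; print("post w",len(q)and (np.nanmean(q,0),cv2.minEnclosingCircle((q[:,:2]*1000).astype(np.float32))))
```

```text
[0.6675 0.1052 0.1586] [ 0.9999  0.0109 -0.0001] [-1.0603 37.5832 58.5113 -0.0018 83.9096 88.316 ]
top post 4 [0.665  0.1073 0.0777]
side knob 99 [0.5909 0.2358 0.0801]
side post 56 [0.6686 0.1107 0.0782]
post w (array([0.6733, 0.1084, 0.0802]), ((671.0517578125, 108.3216552734375), 7.946646690368652))
```

move_arm:
  jaw: [5, 5, 5, 5, 5, 5, 5, 5, 2, 0.8, 0.8, 0.8]
  dp:
    - [0.3, -0.33, 0]
    - [0, 0, 3.3]
    - [0, 0, 3.3]
    - [0, 0, 2.5]
    - [0, 0, 1.2]
    - [0, 0, 0.3]
    - [0, 0, 0]
    - [0, 0, 0]
    - [0, 0, 0]
    - [0, 0, 0]
    - [0, 0, 0]
    - [0, 0, 0]
  turn:
    - [0, 0, 0]
    - [0, 0, 0]
    - [0, 0, 0]
    - [0, 0, 0]
    - [0, 0, 0]
    - [0, 0, 0]
    - [0, 0, 0]
    - [0, 0, 0]
    - [0, 0, 0]
    - [0, 0, 0]
    - [0, 0, 0]
    - [0, 0, 0]
  force: 30

```text
time_s: 30.68
position: [0.6705, 0.1104, 0.0537]
tool_rot: [[1.0, 0.014, 0.002], [0.014, -1.0, 0.0], [0.002, 0.0, -1.0]]
ft_force: [-0.3, 0.3, 4.7]
grip_width: 0.015
gripper_force: 29.6
```

move_arm:
  jaw: [0.8, 0.8, 0.8, 0.8]
  dp:
    - [0, 0, 0]
    - [0, 0, 0]
    - [0, 0, 0]
    - [0, 0, 0]
  turn:
    - [0, 0, 0]
    - [0, 0, 0]
    - [0, 0, 0]
    - [0, 0, 0]

```text
time_s: 31.02
position: [0.6705, 0.1104, 0.0537]
tool_rot: [[1.0, 0.014, 0.002], [0.014, -1.0, -0.0], [0.002, 0.0, -1.0]]
ft_force: [-0.8, 0.6, 5.9]
grip_width: 0.015
gripper_force: 29.7
```

move_arm:
  jaw: [0.8, 0.8, 0.8, 0.8, 0.8, 0.8, 0.8, 0.8, 0.8, 0.8, 0.8, 0.8]
  dp:
    - [-0.26, -0.6, 0]
    - [-0.33, -0.575, 0]
    - [-0.4, -0.535, 0]
    - [-0.46, -0.475, 0]
    - [-0.525, -0.415, 0]
    - [-0.565, -0.35, 0]
    - [-0.595, -0.28, 0]
    - [-0.635, -0.21, 0]
    - [-0.65, -0.13, 0]
    - [-0.66, -0.05, 0]
    - [-0.16, 0, 0]
    - [0, 0, 0]
  turn:
    - [0, 0, 0]
    - [0, 0, 0]
    - [0, 0, 0]
    - [0, 0, 0]
    - [0, 0, 0]
    - [0, 0, 0]
    - [0, 0, 0]
    - [0, 0, 0]
    - [0, 0, 0]
    - [0, 0, 0]
    - [0, 0, 0]
    - [0, 0, 0]

```text
time_s: 32.02
position: [0.6179, 0.1458, 0.0536]
tool_rot: [[1.0, 0.014, 0.003], [0.014, -1.0, 0.0], [0.003, 0.0, -1.0]]
ft_force: [2.5, -1.1, 6.2]
grip_width: 0.0149
gripper_force: 30.3
```

move_arm:
  jaw: [2.5, 4.5, 4.5, 4.5, 4.5, 4.5, 4.5, 4.5, 4.5, 4.5]
  dp:
    - [0, 0, 0]
    - [0, 0, 0]
    - [0, 0, 0]
    - [0, 0, -3]
    - [0, 0, -4]
    - [0, 0, -4]
    - [0, 0, -4]
    - [-3, 0, 0]
    - [-3, 0, 0]
    - [-3, 0, 0]
  turn:
    - [0, 0, 0]
    - [0, 0, 0]
    - [0, 0, 0]
    - [0, 0, 0]
    - [0, 0, 0]
    - [0, 0, 0]
    - [0, 0, 0]
    - [0, 0, 0]
    - [0, 0, 0]
    - [0, 0, 0]

```text
time_s: 32.85
position: [0.5258, 0.1446, 0.2024]
tool_rot: [[1.0, 0.014, -0.0], [0.014, -1.0, 0.0], [-0.0, -0.0, -1.0]]
ft_force: [0.0, -0.3, 0.1]
grip_width: 0.045
gripper_force: 0.0
```

Run:
```python
from h import *
np.set_printoptions(precision=4,suppress=True)
print(observe()["position"])
im,P=cloud("wrist"); Z=P[...,2]; cv2.imwrite("pics/w6.png",im[:,:,::-1])
for n,c in (("post",(.618,.146)),("knob",(.591,.234))):
    q=P[(np.hypot(P[...,0]-c[0],P[...,1]-c[1])<.022)&(Z>.05)&(Z<.095)]
    if len(q)>3: print(n,len(q),cv2.minEnclosingCircle((q[:,:2]*1000).astype(np.float32)))
```

```text
[0.5258 0.1446 0.2024]
post 382 ((621.983642578125, 144.9757080078125), 7.88233757019043)
knob 854 ((592.5997924804688, 232.6343231201172), 11.054205894470215)
```

View pics/w6.png

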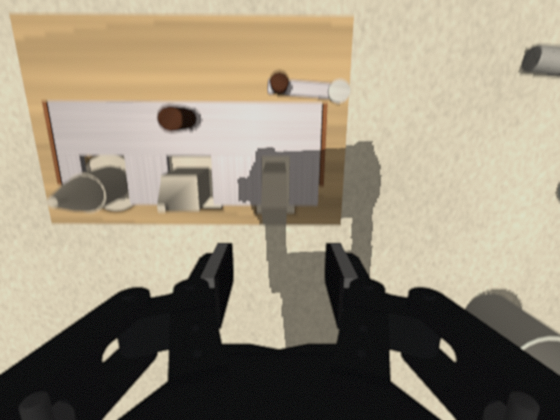

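The keeper is home: the knob travelled about 59 mm to a hard stop. The latch arm lies behind it at about 1.5 rad, from (338,91) to (275,88). The casts stand in their pockets and the gripper is clear.

```bash
python3 -c "
from rig import ticket
print(ticket.close_job())"
```

```text
the job is handed in; nothing more can be done
None
```

I handed the job in at about 33 s; it returned no verdict. By the last camera check, all three casts stand down in their own pockets, the keeper is home (about 59 of 60 mm, against its stop), and the latch is behind it at about 1.5 rad.

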